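# Change the warming stand over from starch pot to drying tray

## Robot

A 7-joint arm with a two-finger parallel gripper is mounted at the origin on a cart in front of the work surface, level with it; the furniture and walls round the work are solid. World frame = base frame: x ahead of the robot, y to its left, z up, the work surface at z = 0. Lengths are in m, angles in degrees, forces in N, time in s.
With the tool pointing down it reaches from about 0.425 to 0.875 m from the base axis. Payload 4.7 kg.
Tool frame: the origin (TCP) lies at the centre of the arm's flange, where the gripper is bolted on; the fingertips stand 182 mm ahead of it and the grasp point (between the pads) lies 164 mm ahead of it; z points along the fingers, y is the line along which they close (so a half turn about z gives the same grasp; the last joint's range is limited). The gripper opens to 87 mm and grips with 3 to 60 N. Pads are 19 mm wide; open, the fingers measure 117 mm over their backs; the gripper's body (75 mm by 190 mm) begins 51 mm behind the grasp point.
Start: joints at [68.13, 18.392, -4.016, 83.108, 1.295, 78.541, -3.26], TCP at [0.251, -0.6, 0.405] pointing down, gripper open.
Joint ranges: [-163.93, 163.93], [-17.29, 119.83], [-79.2, 71.16], [3.27, 140.29], [-89.18, 269.18], [5.43, 117.66], [-154.24, 154.24]. Speed limits (degrees/s): [147.25, 147.25, 180, 180, 180, 180, 180].

## Interface

Orientations are given as [roll, pitch, yaw] about the fixed x, y, z axes, in that order (R = Rz(yaw) Ry(pitch) Rx(roll)).
In Python, from cell import env gives the robot as it stands. The module is installed in compiled form; this text tells all that it offers.
- The arm moves only by the tool step_arm, never from a script. Its argument "steps" is one flat list of numbers, 5 for each row, row after row: the opening, from 0 (shut) to 1 (fully open), then the shift along the tool's x, y, z in mm, then the turn about the tool's z in degrees. In form: [grip, dx, dy, dz, roll, grip, dx, dy, dz, roll, ...]. A call has 1 to 12 rows; each row shifts and turns the commanded pose from where the row before left it, along the tool's axes as they then stand; what a row does not reach is not made up. A row lasts 1/8 s, in which the tool goes at most 62.5 mm and 10.7 degrees, less where a joint would pass 70% of its speed; a pose out of reach is approached as far as the arm can. A call with a gripper value outside its range is refused whole. The fingers move at their own pace and stop on an object; "grip_force" is the grip in N (left out, the last holds). Time passes only in rows, so rows that do not move let the fingers close. It gives the time, the measured TCP pose, the force, the opening and the grip force at its end, in the units of the state.
- env.get_obs(): the state, without advancing time (a new reading comes with each control period).
- env.read_camera(name): name is "scene" or "top" or "wrist"; returns a dict with "image" (384x512x3 uint8, red, green, blue), "camera_matrix" (3x3 intrinsics, pixels), "distortion" ([k1, k2, p1, p2, k3] as OpenCV has them; the pictures are not rectified), "R" (3x3) and "t" (3): a world point X has camera coordinates R X + t. Camera axes: x right, y down, z forward; pixel columns grow to the right and rows downward; lengths in m; the calibration is good to about 2 mm. A picture is of the moment at which its call begins. There is no depth.
- env.sign_off(): hands the job in; it is judged then, once.
The state is a dict: "time_s": time; "qpos": joint angles; "joint_velocities": joint speeds; "effort": joint torques, N m; "tool_pos": TCP position; "tool_rot": TCP orientation; "force": force on the tool from outside, world axes, zero at the start; "wrist_torque": the same for the moment, N m; "grip_width": finger opening in m; "grasp_force": force on a finger pad.
Only numpy, scipy, OpenCV 4.12 (cv2) and the standard library are available. Lean on these libraries where they do the work, as an engineer would, in place of code of your own. Each camera call takes 0.05 s, during which the arm holds its last target. There are 200 camera calls.

## Task

Lift the starch pot off the warming stand by its handle and set it upright on the cork trivet beside it, and gather all the washed clothes pegs and the soap bar that lie loose on your side of the tray and just to the right of it in the drying tray (the three pegs at the far back by the spools and the soap beyond the hand press stay). Only then slide the loaded tray under the stand's side rails until it is fully home against the stop, and at the end push the stand's switch lever right over to on. Leave the spray can, the tape measure and the roll of tape beside the tray where they are.

Things in the scene. Friction and masses are not known exactly. Their poses are not given: they have to be found in the camera images.
- stand: low grey warming stand, fixed: a level plate (top 10 mm above the table) between two C-shaped steel side rails. Origin on the table under the plate's middle; x runs along the rails from the open end (x = -125 mm) to the stop (face at x = +122 mm), y across. Rails' inner faces at y = +-84 mm; their tops turn inward as lips to y = +-74 mm, underside 32 and top 36 mm above the table
- stand_mouth (a point): middle of the stand's open end, at plate height (axes as the stand's). A tray goes in only here, along +x, under the lips. The rails flare outward over the last 36 mm before this point (to x = -160 mm, y = +-105 mm in the stand's frame) as a lead-in
- trivet: flat round cork trivet, 120 mm across, 5 mm thick, fixed to the table beside the stand, on the robot's side; origin at the centre of its underside
- pot: closed aluminium starch pot, 94 mm across, 82 mm high plus a 10 mm lid knob, 0.36 to 0.59 kg; stands on the stand's plate at the start, where it bars the way of the tray. Origin: centre of its underside. Stiff upright bail handle: straight black round bar, 10 mm thick, 68 mm long along the pot's y, centred 128 mm above the underside
- pot_grip (a point): middle of the pot's handle bar (axes as the pot's: the bar lies along y)
- tray: steel drying tray, 240 (x) x 160 (y) mm, floor 3 mm, rim 16 mm high, 4 mm thick, 0.35 kg; origin: centre of underside; both ends alike. Rigid handle over its middle: posts at y = +-50 mm, straight black round bar 10 mm thick, 84 mm long along y, centred 95 mm above the underside. Fully home its origin lies within 2 mm of the stand's in x, 4 mm in y, and 10 mm above the table
- tray_grip (a point): middle of the tray's handle bar (axes as the tray's: the bar lies along y)
- peg_a: a clothes peg (yellow or brown, all alike in shape) lying flat, 15 (its x) x 72 (its y) x 12 mm high, 15 g; origin at the centre of its underside, long axis = its y. May be absent.
- peg_b: a clothes peg (yellow or brown, all alike in shape) lying flat, 15 (its x) x 72 (its y) x 12 mm high, 15 g; origin at the centre of its underside, long axis = its y. May be absent.
- peg_c: a clothes peg (yellow or brown, all alike in shape) lying flat, 15 (its x) x 72 (its y) x 12 mm high, 15 g; origin at the centre of its underside, long axis = its y. May be absent.
- peg_d: a clothes peg (yellow or brown, all alike in shape) lying flat, 15 (its x) x 72 (its y) x 12 mm high, 15 g; origin at the centre of its underside, long axis = its y. May be absent.
- soap: pale green bar of spot soap lying flat, 42 (its x) x 70 (its y) x 22 mm high, 0.11 kg; origin at the centre of its underside. May be absent.
- switch (a joint): the stand's switch lever, rad: 0 = off, leaning toward the open end of the stand; 1.0 = on, leaning away from it as far as it goes. It stays where it is left and is pushed over with a few newtons
- switch_tip (a point): top end of the switch lever (lever 60 mm long, pivoting about the stand's y axis)
- starch_can: tall starch spray can (67 mm across, 205 mm high), a bystander: leave it alone; origin at the centre of its underside
- tape_measure: yellow spring tape measure, a bystander: leave it alone; origin at the centre of its underside
- clear_tape: roll of tape lying flat beside the tray (100 mm across), a bystander: leave it alone; origin at the centre of its underside
Things that resemble listed ones, but are neither listed nor needed, are in the scene too. There is more than one size of the soap; the one meant has the size given above.

How it is judged:
By the outcome, as a careful person would: the job done as asked, in the order asked, and still so for the second after the job is handed in, with the robot touching nothing.
Of peg_a, peg_b, peg_c, peg_d, soap only 3 to 5 are there at a start; the rules pass over those that are not, and their reading is None.
At some moment in a run one of peg_a, peg_b, peg_c, peg_d, soap may be knocked a few centimetres aside while the robot is not near it.
Once in a run the grip may slacken for a moment while it holds something.
It also fails if it takes over 210 s, if anything falls off the work surface, if the arm or the gripper's body presses on something with over 40 N, if the wrist force passes 120 N, or if a joint passes its speed limit or range.

## Working session

There is one attempt and no reset: what is moved stays moved. The work goes in short steps, Python scripts to look and compute and a tool call to move; the robot and the scene stay as the last step left them, time stands still between calls to the robot, and variables do not carry over. Pictures are saved under pics/ and viewed, at most 14 in all, crops included, and the job is handed in when it is done.

Besides the shell and the picture viewer there is one more tool, called by a JSON object that holds its "name" and its "arguments". step_arm: Moves the arm, as the interface text tells. Its arguments: {"type":"object","properties":{"steps":{"type":"array","items":{"type":"number"}},"grip_force":{"type":"number"}},"required":["steps"]}

```bash
mkdir -p pics; cat > h.py <<'E'
import numpy as np, cv2
from cell import env
def cam(n,save=None):
    c=env.read_camera(n)
    c['image']=np.asarray(c['image'])
    if save: cv2.imwrite('pics/'+save,c['image'][:,:,::-1])
    return c
def ray(c,px):
    p=cv2.undistortPoints(np.array([[px]],float),np.array(c['camera_matrix'],float),np.array(c['distortion'],float))[0,0]
    R=np.array(c['R']);t=np.array(c['t'])
    return -R.T@t, R.T@np.array([p[0],p[1],1])
def onz(c,px,z):
    o,d=ray(c,px); return o+d*(z-o[2])/d[2]
def proj(c,X):
    R=np.array(c['R']);
    return cv2.projectPoints(np.array(X,float).reshape(-1,1,3),cv2.Rodrigues(R)[0],np.array(c['t'],float),np.array(c['camera_matrix'],float),np.array(c['distortion'],float))[0][:,0]
E
python3 - <<'E'
from h import *
import pickle
for n in ['scene','top','wrist']:
    c=cam(n); pickle.dump(c,open(n+'0.pkl','wb'))
    im=c['image'][:,:,::-1]
    if n!='wrist': cv2.imwrite(f'pics/{n}0.png',cv2.resize(im,(800,600),interpolation=cv2.INTER_CUBIC))
    R=np.array(c['R']); print(n,-R.T@np.array(c['t']),R[2],c['camera_matrix'][0][0])
print(env.get_obs())
E
```

```text
scene [-0.00878299  0.98276102  0.67500936] [ 0.44050005 -0.79032283 -0.42585154] 451.84955368318793
top [ 0.47114595 -0.06785491  1.26379162] [ 0.09408899 -0.00729772 -0.99553704] 413.7260680948973
wrist [ 0.31589591 -0.57037367  0.38311347] [-0.23845101 -0.09901917 -0.96609333] 328.38636940694596
{'time_s': 0.15, 'qpos': array([68.12998097, 18.42888251, -4.01548865, 83.15824647,  1.29212279,
       78.54189336, -3.26070197]), 'joint_velocities': array([-0.09255202, -0.1212182 ,  0.00194275, -0.22911572, -0.04570935,
        0.00141114,  0.06377078]), 'effort': array([ 5.49572019e-05, -4.91797042e+01, -4.04307414e-01, -3.12877893e+01,
       -6.38399343e-02,  4.04253567e-02,  9.99212284e-05]), 'tool_pos': array([ 0.25052725, -0.5996134 ,  0.40392258]), 'tool_rot': array([-1.79916035e+02,  2.29847108e-03,  2.26780846e+01]), 'force': array([ 0.55097641, -0.46706291,  0.37624567]), 'wrist_torque': array([-0.03294243,  0.02883929,  0.03203688]), 'grasp_force': 0.0, 'grip_width': 0.08728158120498615}
```

View pics/top0.png

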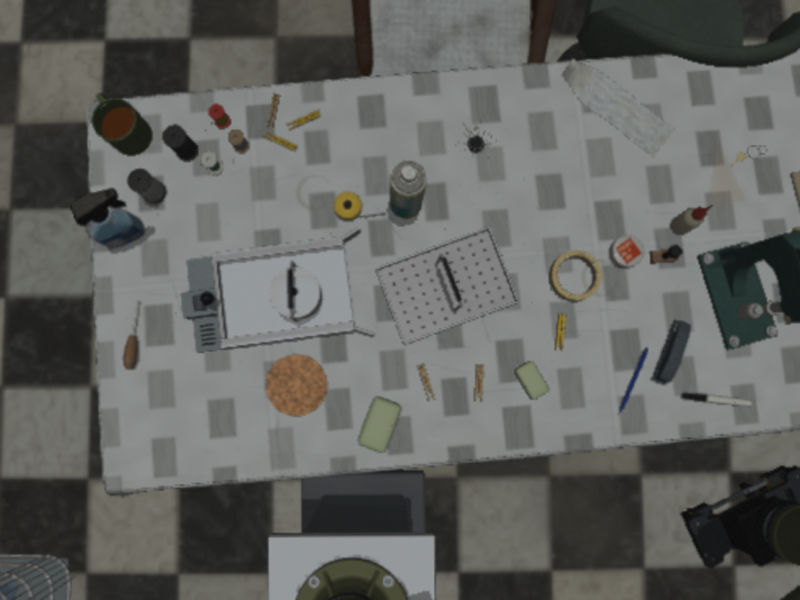

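View pics/scene0.png

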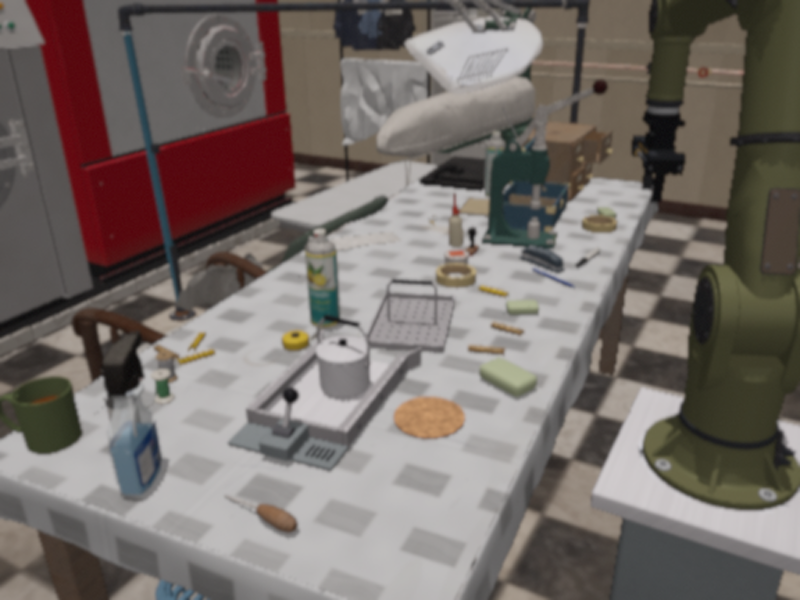

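The top view (800 px scale) shows these candidates.
- Soaps: (380,424) and (532,380), chosen by size. A third lies beyond the press and is excluded.
- Pegs: brown (427,381) and (479,382), yellow (560,331). The three at the back, (273,110), (303,120) and (281,142), are excluded.
- Bar handles: pot (292,288), tray (450,282).
- Others: trivet (296,385), with the tape roll (575,276) as a round look-alike. Lever knob (207,298).

```bash
cat > seg.py <<'E'
from h import *
def blobs(c,m,z,amin=30):
    out=[]
    cs,_=cv2.findContours(m.astype(np.uint8),cv2.RETR_EXTERNAL,cv2.CHAIN_APPROX_NONE)
    for k in cs:
        if cv2.contourArea(k)<amin: continue
        W=np.array([onz(c,p[0].astype(float),z)[:2] for p in k],np.float32)*1000
        (x,y),(w,h),a=cv2.minAreaRect(W)
        if w>h: w,h,a=h,w,a+90   # h long; w-axis angle a -> long axis a+90
        out.append((k[:,0].mean(0).round().tolist(),round(x,1),round(y,1),round(w,1),round(h,1),round((a+90)%180,1)))
    return out
def soapmask(c):
    h=cv2.cvtColor(c['image'],cv2.COLOR_RGB2HSV); return (h[...,0]>30)&(h[...,0]<50)&(h[...,1]>45)&(h[...,2]>80)
def pegmask(c):
    h=cv2.cvtColor(c['image'],cv2.COLOR_RGB2HSV); m=(h[...,0]>8)&(h[...,0]<30)&(h[...,1]>70)&(h[...,2]>50)
    return cv2.morphologyEx(m.astype(np.uint8),cv2.MORPH_CLOSE,np.ones((3,3)))
E
python3 - <<'E'
from seg import *
import pickle
c=pickle.load(open('top0.pkl','rb'))
print('soap');[print(b) for b in blobs(c,soapmask(c),.018)]
print('peg');[print(b) for b in blobs(c,pegmask(c),.01,25)]
im=c['image'][:,:,::-1]
A=cv2.resize(im[140:235,110:340],(800,330),interpolation=cv2.INTER_CUBIC)
cv2.imwrite('pics/crop1.png',A)
s=pickle.load(open('scene0.pkl','rb'))['image'][:,:,::-1]
cv2.imwrite('pics/crop2.png',cv2.resize(s[170:310,140:310],(728,600),interpolation=cv2.INTER_CUBIC))
E
```

```text
soap
([243.0, 271.0], 362.4, -56.7, 54.6, 94.3, 159.3)
([340.0, 243.0], 444.4, -349.6, 38.0, 65.8, 28.7)
peg
([306.0, 243.0], 443.0, -248.9, 11.0, 57.9, 174.7)
([271.0, 242.0], 450.0, -143.9, 10.4, 49.0, 15.3)
([189.0, 246.0], 438.8, 104.4, 113.8, 114.7, 89.6)
([83.0, 225.0], 504.0, 429.4, 21.6, 60.7, 1.5)
([358.0, 212.0], 536.9, -410.3, 15.5, 68.4, 174.1)
([368.0, 176.0], 647.4, -444.3, 93.2, 99.8, 89.6)
([423.0, 164.0], 685.3, -622.9, 22.0, 47.7, 89.8)
([222.0, 131.0], 789.5, 2.6, 52.7, 53.7, 179.5)
([179.0, 90.0], 924.3, 138.3, 12.4, 68.4, 64.5)
([151.0, 87.0], 931.2, 226.7, 25.2, 26.3, 1.2)
([194.0, 76.0], 967.6, 92.1, 13.0, 66.1, 114.4)
([75.0, 78.0], 964.3, 467.7, 65.8, 66.9, 89.0)
([174.0, 70.0], 989.1, 153.9, 11.2, 61.8, 169.9)
```

View pics/crop1.png

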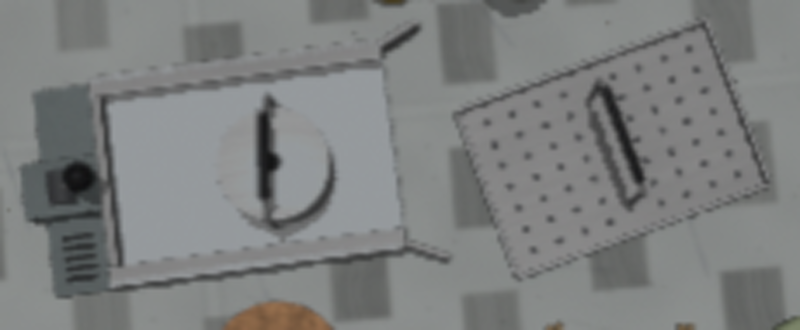

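View pics/crop2.png

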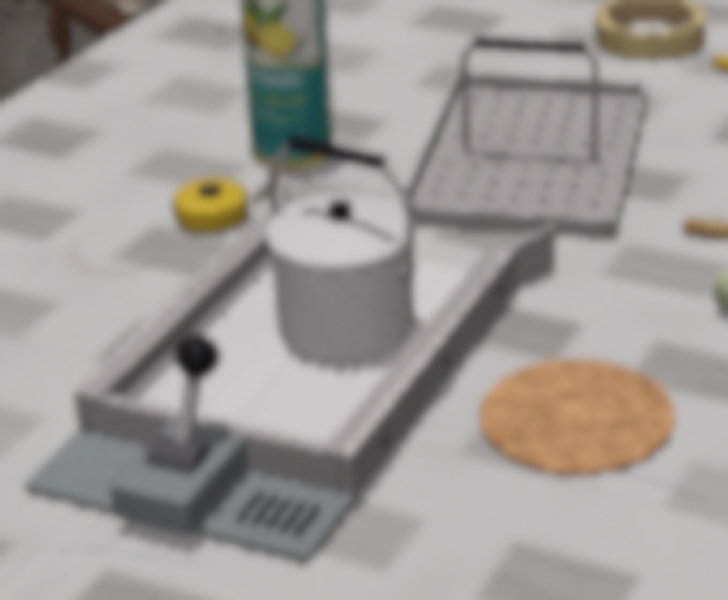

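```bash
python3 - <<'E'
from seg import *
import pickle
c=pickle.load(open('top0.pkl','rb'));s=pickle.load(open('scene0.pkl','rb'))
k=800/230
P=lambda u,v,z:(onz(c,(110+(u+.5)/k-.5,140+(v+.5)/k-.5),z)*1000).round(1)
print('lips outer R end upper/lower',P(380,50,.036),P(405,240,.036))
for n,u,v,z in [('rail UL out',93,80,.036),('rail UR out',380,40,.036),('rail LL out',112,290,.036),('rail LR out',405,248,.036),('lip UL',105,97,.036),('lip UR',384,65,.036),('lip LL',122,265,.036),('lip LR',403,228,.036),('pot a',264,108,.138),('pot b',266,200,.138),('tr a',602,85,.095),('tr b',640,183,.095),('t1',455,112,.016),('t2',703,22,.016),('t3',768,185,.016),('t4',517,278,.016)]: print(n,P(u,v,z))
def sp(u,v): f=170/728; return (140+(u+.5)*f-.5,170+(v+.5)*f-.5)
def tri(pt,ps):
    o1,d1=ray(c,pt);o2,d2=ray(s,ps)
    A=np.stack([d1,-d2],1);t=np.linalg.lstsq(A,o2-o1,rcond=None)[0]
    return ((o1+d1*t[0]+o2+d2*t[1])*500).round(1),np.linalg.norm(o1+d1*t[0]-o2-d2*t[1])*1000
T=lambda u,v:(110+(u+.5)/k-.5,140+(v+.5)/k-.5)
print('knob',tri(T(78,177),sp(197,355)))
print('pot mid',tri(T(265,154),sp(337,152)))
print('tray mid',tri(T(621,134),sp(527,45)))
print('can',onz(c,(408/1.5625,172/1.5625),.2)*1000)
# trivet centroid & handles masks
m=c['image'].max(2)<70
print([b for b in blobs(c,m,.138,15) if 150<b[0][0]<300 and 140<b[0][1]<240])
print([b for b in blobs(c,m,.095,15) if 270<b[0][0]<300 and 140<b[0][1]<240])
E
```

```text
lips outer R end upper/lower [713.6  12.1  36. ] [548.8  -9.   36. ]
rail UL out [689.6 260.7  36. ]
rail UR out [722.4  12.1  36. ]
rail LL out [508.  241.3  36. ]
rail LR out [541.9  -9.   36. ]
lip UL [674.6 250.   36. ]
lip UR [700.4   8.6  36. ]
lip LL [529.3 233.   36. ]
lip LR [559.1  -7.3  36. ]
pot a [647.7  97.2 138. ]
pot b [574.7  95.2 138. ]
tr a [ 671.4 -174.3   95. ]
tr b [ 590.1 -204.    95. ]
t1 [662.  -52.2  16. ]
t2 [ 740.7 -271.8   16. ]
t3 [ 595.5 -325.4   16. ]
t4 [ 516.3 -104.9   16. ]
knob (array([600.4, 259.2,  83.5]), np.float64(0.7925532102873543))
pot mid (array([611.2,  96.4, 137. ]), np.float64(0.03197724051773862))
tray mid (array([ 631.2, -188.8,   95.6]), np.float64(1.4860928055085663))
can [ 798.23569652 -110.14705721  200.        ]
[([186.0, 184.0], 609.6, 94.4, 13.7, 69.1, 0.4), ([288.0, 177.0], 625.1, -185.0, 13.6, 82.6, 25.5), ([155.0, 217.0], 612.1, -73.6, 1078.4, 1447.7, 89.3)]
[([288.0, 177.0], 630.9, -189.5, 14.2, 85.7, 25.5)]
```

{"name": "step_arm", "arguments": {"steps": [1,0,0,0,7.6,1,0,0,0,7.6,1,0,0,0,7.5,1,20,-40,0,0,1,20,-40,0,0,1,20,-40,0,0,1,20,-40,0,0,1,20,-40,0,0,1,20,-40,0,0,1,20,-40,0,0,1,20,-40,0,0,1,20,-40,0,0]}}

```text
time_s: 1.65
tool_pos: [0.4311, -0.2384, 0.4046]
tool_rot: [180.0, 0.0, -0.0]
force: [0.6, -0.4, -0.2]
grip_width: 0.087
grasp_force: 0.0
```

{"name": "step_arm", "arguments": {"steps": [1,20,-40,0,0,1,20,-40,0,0,1,20,-40,0,0,1,20,-40,0,0,1,20,-40,0,0,1,20,-40,0,0,1,20,-40,0,0,1,20,-40,0,0,1,15,-20,0,0]}}

```text
time_s: 2.78
tool_pos: [0.606, 0.1031, 0.4044]
tool_rot: [-179.9, 0.0, 0.2]
force: [-0.1, 0.8, -0.1]
grip_width: 0.0872
grasp_force: 0.0
```

```bash
python3 - <<'E'
from seg import *
c=cam('wrist'); im=c['image'][:,:,::-1]
cv2.imwrite('pics/w1.png',cv2.resize(im,(800,600),interpolation=cv2.INTER_CUBIC))
print(env.get_obs()['tool_pos'])
m=c['image'].max(2)<70
print(blobs(c,m,.138,40))
import pickle;pickle.dump(c,open('w1.pkl','wb'))
E
```

```text
[0.60692491 0.10501328 0.4041166 ]
[([93.0, 184.0], 616.7, 232.1, 21.0, 26.0, 129.5), ([264.0, 192.0], 610.3, 101.1, 12.3, 68.2, 0.1), ([265.0, 277.0], 551.4, 107.3, 251.8, 482.0, 90.2), ([472.0, 5.0], 741.6, -41.6, 11.9, 50.7, 91.2)]
```

View pics/w1.png

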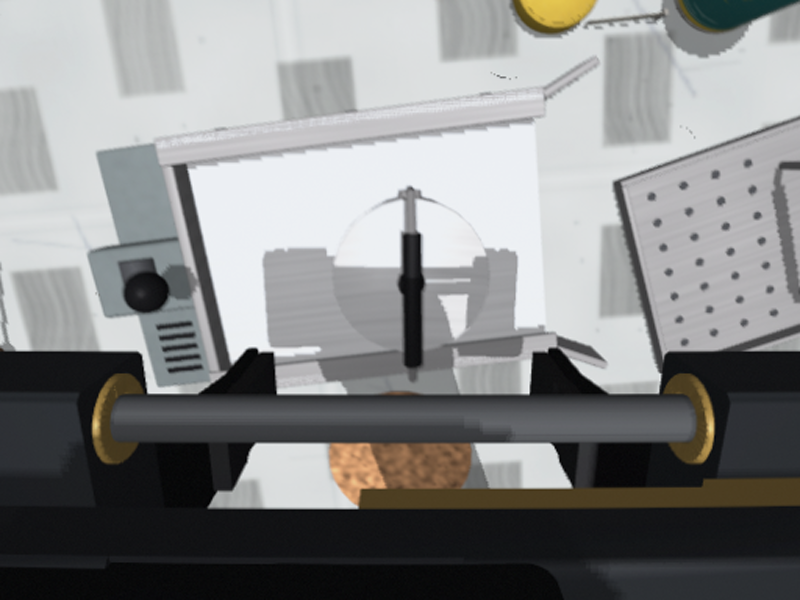

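{"name": "step_arm", "arguments": {"steps": [1,2,3,20,0,1,2,3,20,0,1,0,0,0,0,1,0,0,0,0]}}

```text
time_s: 3.32
tool_pos: [0.6098, 0.0933, 0.3647]
tool_rot: [180.0, 0.0, -0.1]
force: [-0.3, -0.5, 0.5]
grip_width: 0.087
grasp_force: 0.0
```

```bash
cat > wb.py <<'E'
import sys
from seg import *
c=cam('wrist'); print(env.get_obs()['tool_pos'],env.get_obs()['tool_rot'])
m=c['image'].max(2)<70
for b in blobs(c,m,float(sys.argv[1]),40): print(b)
E
python3 wb.py .138
```

```text
[0.60989943 0.09362348 0.36524243] [ 1.79993885e+02 -4.81861185e-02 -7.23353836e-02]
([62.0, 198.0], 620.5, 223.3, 20.4, 31.0, 136.9)
([268.0, 274.0], 574.1, 96.5, 208.0, 403.9, 89.9)
([480.0, 4.0], 736.1, -32.7, 6.8, 33.3, 91.0)
```

```bash
python3 - <<'E'
from seg import *
c=cam('wrist'); m=c['image'].max(2)<70
for v in range(150,225,12):
    u=np.where(m[v,200:340])[0]+200
    if len(u): print(v,u[0],u[-1],(onz(c,((u[0]+u[-1])/2,v),.138)*1000).round(1))
E
```

```text
174 243 257 [638.3 100.4 138. ]
186 244 257 [630.4 100.1 138. ]
198 243 261 [622.3  99.2 138. ]
210 244 258 [614.1  99.9 138. ]
222 245 258 [605.7  99.6 138. ]
```

{"name": "step_arm", "arguments": {"steps": [1,0,-5,0,0,1,0,0,21,0,1,0,0,21,0,1,0,0,21,0,1,0,0,0,0,0,0,0,0,0,0,0,0,0,0,0,0,0,0,0,0,0,0,0,0,0,0,0,0,0], "grip_force": 45}}

```text
time_s: 4.68
tool_pos: [0.6099, 0.0991, 0.3019]
tool_rot: [180.0, -0.0, -0.0]
force: [-0.3, -0.4, 0.8]
grip_width: 0.045
grasp_force: 0.0
```

{"name": "step_arm", "arguments": {"steps": [0,0,0,0,0,0,0,0,0,0,0,0,0,0,0,0,0,0,0,0,0,0,0,0,0,0,0,0,0,0]}}

```text
time_s: 5.42
tool_pos: [0.6098, 0.0988, 0.3016]
tool_rot: [180.0, 0.0, -0.0]
force: [-0.4, -1.1, 0.5]
grip_width: 0.0089
grasp_force: 45.0
```

{"name": "step_arm", "arguments": {"steps": [0,0,0,-10,0,0,0,0,-15,0,0,0,0,-15,0,0,0,0,0,0,0,-20,0,0,0,0,-25,0,0,0,0,-25,0,0,0,0,-25,0,0,0,0,-25,-5,0,0,0,-25,0,0,0,0,-25,0,0,0,0,0,0,0,0]}}

```text
time_s: 6.92
tool_pos: [0.4382, 0.1045, 0.3414]
tool_rot: [179.9, 0.0, 0.0]
force: [0.8, 0.4, -4.5]
grip_width: 0.0087
grasp_force: 45.0
```

{"name": "step_arm", "arguments": {"steps": [0,0,0,15,0,0,0,0,15,0,0,0,0,8,0,0,0,0,3,0,0,0,0,2,0,0,0,0,1,0,0,0,0,0,0]}}

```text
time_s: 7.8
tool_pos: [0.44, 0.1042, 0.298]
tool_rot: [180.0, -0.0, -0.0]
force: [-0.8, 0.2, -3.6]
grip_width: 0.0088
grasp_force: 45.0
```

```bash
python3 - <<'E'
from seg import *
c=cam('scene'); cv2.imwrite('pics/s2.png',cv2.resize(c['image'][150:310,120:420,::-1],(800,427),interpolation=cv2.INTER_CUBIC))
E
```

```text
(no output)
```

View pics/s2.png

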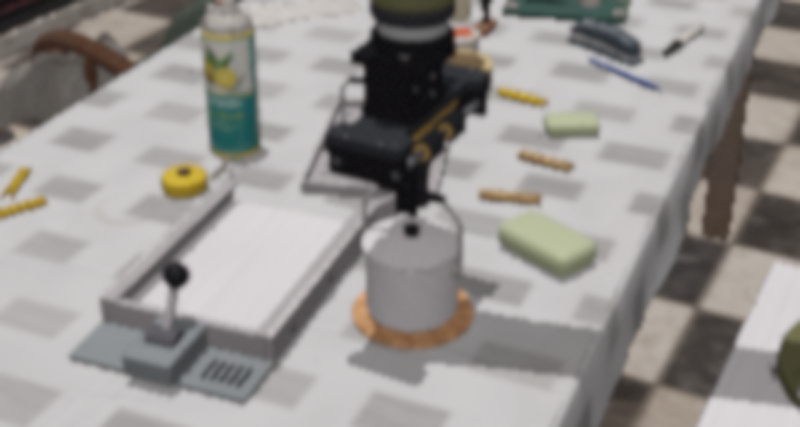

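The pot at (412,270) sits over the trivet at (413,315), centred. I'll lower it until it touches.

{"name": "step_arm", "arguments": {"steps": [0,0,0,1,0,0,0,0,0,0]}}

```text
time_s: 8.1
tool_pos: [0.4398, 0.1041, 0.2967]
tool_rot: [180.0, -0.0, -0.0]
force: [-0.5, 0.4, -3.6]
grip_width: 0.0085
grasp_force: 45.0
```

{"name": "step_arm", "arguments": {"steps": [0,0,0,1,0,0,0,0,0,0]}}

```text
time_s: 8.35
tool_pos: [0.4402, 0.1041, 0.2965]
tool_rot: [180.0, -0.0, -0.0]
force: [-2.1, -1.9, 4.2]
grip_width: 0.0085
grasp_force: 45.0
```

{"name": "step_arm", "arguments": {"steps": [0.3,0,0,0,0,0.3,0,0,0,0,0.4,0,0,0,0,0.4,0,0,-10,0,0.4,0,0,-20,0,0.4,0,0,-35,0,0.4,0,0,-35,0,0.4,0,0,0,0]}}

```text
time_s: 9.35
tool_pos: [0.4407, 0.1047, 0.3991]
tool_rot: [-180.0, -0.4, -0.0]
force: [-0.1, 0.2, -0.3]
grip_width: 0.0351
grasp_force: 0.0
```

```bash
python3 - <<'E'
from seg import *
o=env.get_obs(); print(o['qpos'].round(1),o['tool_pos'],o['force'],o['grip_width'])
c=cam('top')
for b in blobs(c,pegmask(c),.01,25): print(b)
for b in blobs(c,soapmask(c),.018): print(b)
E
```

```text
[  23.2   -5.4  -37.3  109.    -3.3   74.9 -103.1] [0.4407414  0.10474077 0.39910949] [-0.05600383  0.19888266 -0.31614037] 0.035141200091480425
([306.0, 243.0], 443.0, -248.9, 11.0, 57.9, 174.7)
([271.0, 242.0], 449.9, -143.8, 10.5, 49.3, 17.8)
([194.0, 229.0], 488.7, 90.7, 13.4, 47.5, 63.2)
([83.0, 225.0], 505.4, 429.5, 21.6, 57.8, 1.5)
([358.0, 212.0], 536.9, -410.3, 15.5, 68.4, 174.1)
([368.0, 176.0], 647.4, -444.3, 93.2, 99.8, 89.6)
([424.0, 164.0], 685.3, -623.0, 22.0, 47.8, 89.8)
([222.0, 131.0], 789.5, 2.6, 52.7, 53.7, 179.5)
([179.0, 90.0], 924.2, 138.3, 12.2, 68.4, 64.4)
([151.0, 87.0], 931.2, 226.7, 25.2, 26.3, 1.2)
([142.0, 77.0], 967.3, 255.3, 17.8, 24.6, 127.9)
([194.0, 76.0], 967.6, 92.1, 13.0, 66.1, 114.4)
([75.0, 78.0], 964.3, 467.6, 65.8, 67.0, 89.0)
([174.0, 70.0], 989.1, 153.9, 11.2, 61.8, 169.9)
([346.0, 20.0], 1156.5, -395.5, 21.4, 140.3, 168.2)
([229.0, 364.0], 92.8, -16.4, 24.1, 59.4, 81.5)
([114.0, 286.0], 323.1, 325.6, 20.6, 27.3, 89.9)
([243.0, 271.0], 362.5, -56.9, 54.7, 93.8, 157.9)
([157.0, 266.0], 381.6, 199.3, 22.1, 85.7, 10.1)
([133.0, 256.0], 409.9, 270.8, 20.6, 86.4, 101.7)
([340.0, 243.0], 444.4, -349.7, 38.1, 65.9, 29.9)
```

{"name": "step_arm", "arguments": {"steps": [1,5,40,0,0,1,5,40,0,0,1,0,40,0,0,1,0,40,0,0,1,0,40,0,0,1,0,40,0,0,1,0,40,0,0,1,0,40,0,0]}}

```text
time_s: 10.4
tool_pos: [0.4493, -0.2169, 0.3946]
tool_rot: [-179.9, 0.1, -0.0]
force: [0.6, -0.6, -0.1]
grip_width: 0.0868
grasp_force: 0.0
```

{"name": "step_arm", "arguments": {"steps": [1,0,0,0,-10,1,0,0,0,-10,1,0,0,0,-10,1,0,0,0,-10,1,0,0,0,-10,1,0,0,0,-10,1,0,0,0,-10,1,0,0,0,-10,1,0,0,0,-10,1,0,0,0,0,1,0,0,0,0]}}

```text
time_s: 11.78
tool_pos: [0.4496, -0.2158, 0.3951]
tool_rot: [-179.9, -0.0, 89.8]
force: [-0.4, -0.4, -0.2]
grip_width: 0.0867
grasp_force: 0.0
```

```bash
cat > wp.py <<'E'
import sys
from seg import *
c=cam('wrist'); o=env.get_obs(); print((o['tool_pos']*1000).round(1),o['tool_rot'].round(1),o['qpos'].round(0))
for b in blobs(c,pegmask(c),.008,100): print('peg',b)
for b in blobs(c,soapmask(c),.018,150): print('soap',b)
if len(sys.argv)>1: cv2.imwrite('pics/'+sys.argv[1],c['image'][:,:,::-1])
E
python3 wp.py w2.png
```

```text
[ 449.6 -215.8  395.3] [-180.    -0.    89.8] [ 40.   1. -18. 104.   0.  75.  22.]
peg ([372.0, 317.0], 598.3, -407.3, 27.7, 370.3, 0.3)
peg ([443.0, 267.0], 678.3, -339.0, 37.5, 83.3, 102.4)
peg ([73.0, 268.0], 221.1, -337.8, 37.7, 83.4, 77.2)
peg ([247.0, 197.0], 440.4, -246.6, 14.5, 70.5, 175.4)
peg ([248.0, 107.0], 443.0, -144.5, 12.5, 70.3, 16.6)
soap ([251.0, 289.0], 443.1, -366.0, 25.0, 62.1, 179.9)
soap ([174.0, 28.0], 363.1, -69.5, 53.6, 105.8, 179.4)
```

View pics/w2.png

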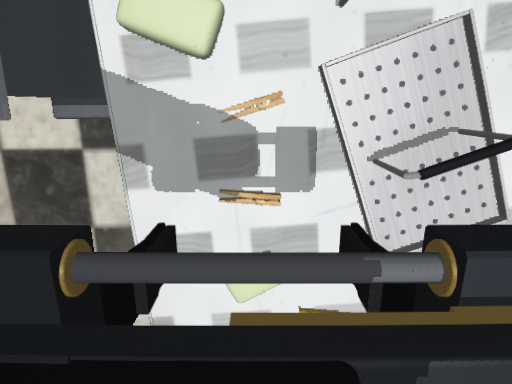

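The wrist view shows peg 1 at (248,107) and peg 2 at (247,197). Both measure about 13x70 mm, so they are real pegs. I'll reach for peg 1 now.

{"name": "step_arm", "arguments": {"steps": [1,36,-3,0,0,1,35,-4,0,0,1,0,0,0,10.5,1,0,0,0,10.5,1,0,0,0,10.5,1,0,0,0,10.5,1,0,0,0,10.5,1,0,0,0,10.5,1,0,0,0,10.2,0.5,0,0,50,0,0.5,0,0,50,0,0.5,0,0,50,0]}}

```text
time_s: 13.32
tool_pos: [0.4427, -0.1449, 0.2445]
tool_rot: [179.9, -0.0, 16.7]
force: [1.4, -0.3, -0.4]
grip_width: 0.0646
grasp_force: 0.0
```

{"name": "step_arm", "arguments": {"steps": [0.5,0,0,30,0,0.5,0,0,20,0,0.5,0,0,9,0,0.5,0,0,0,0,0,0,0,0,0,0,0,0,0,0,0,0,0,0,0,0,0,0,0,0,0,0,0,0,0,0,0,0,0,0], "grip_force": 20}}

```text
time_s: 14.58
tool_pos: [0.4429, -0.145, 0.1871]
tool_rot: [180.0, -0.0, 16.8]
force: [-0.9, -0.0, 4.1]
grip_width: 0.0144
grasp_force: 20.0
```

{"name": "step_arm", "arguments": {"steps": [0,0,0,-30,0,0,0,0,-40,0,0,0,0,-40,0,0,31,9,0,0,0,31,9,0,0,0,31,9,0,0,0,32,9.5,0,0]}}

```text
time_s: 15.45
tool_pos: [0.5738, -0.1438, 0.2962]
tool_rot: [-180.0, 0.0, 16.8]
force: [1.0, 0.5, -0.4]
grip_width: 0.0145
grasp_force: 20.0
```

{"name": "step_arm", "arguments": {"steps": [0,0,0,0,-10.4,0,0,0,0,-10.4,0,0,0,0,-10.4,0,0,0,0,-10.4,0,0,0,0,-10.4,0,0,0,0,-10.4,0,0,0,0,-10.4,0,0,0,0,-10.4,0,0,0,0,-10,0,0,0,0,0,0,0,0,0,0]}}

```text
time_s: 16.82
tool_pos: [0.5729, -0.1438, 0.2965]
tool_rot: [-180.0, -0.0, 109.8]
force: [-0.5, -0.0, -0.3]
grip_width: 0.0151
grasp_force: 20.0
```

```bash
python3 wp.py w3.png
```

```text
[ 572.9 -143.7  296.5] [-180.    -0.   109.8] [ 44.  20. -39.  98.  14.  67.  21.]
peg ([252.0, 318.0], 608.9, -258.4, 20.0, 355.5, 19.8)
peg ([304.0, 268.0], 636.3, -195.8, 9.1, 58.0, 111.7)
peg ([212.0, 268.0], 559.5, -223.5, 8.2, 58.0, 107.5)
peg ([484.0, 223.0], 770.5, -102.4, 15.0, 53.0, 76.8)
peg ([258.0, 214.0], 580.9, -162.1, 22.5, 68.0, 109.8)
soap ([48.0, 19.0], 388.8, -75.6, 38.5, 72.8, 18.8)
```

View pics/w3.png

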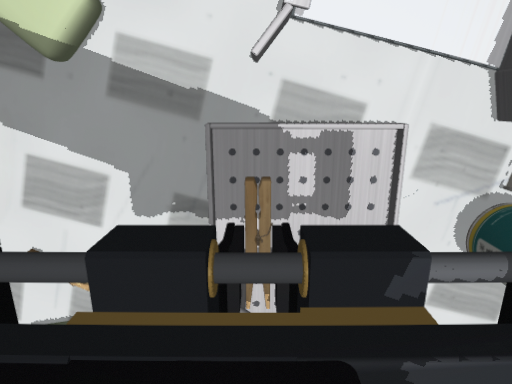

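```bash
python3 - <<'E'
from seg import *
c=cam('wrist')
print((onz(c,(209,124),.016)*1000).round(1),(onz(c,(406,124),.016)*1000).round(1))
E
```

```text
[ 518.7 -101.8   16. ] [663.1 -49.4  16. ]
```

{"name": "step_arm", "arguments": {"steps": [0,0,0,40,0,0,0,0,40,0,0,0,0,18,0,0,0,0,6,0,0,0,0,0,0,0.35,0,0,0,0,0.35,0,0,0,0,0.35,0,0,0,0,0.35,0,0,-15,0,0.35,0,0,-30,0,0.35,0,0,-30,0,0.35,0,0,-30,0]}}

```text
time_s: 18.42
tool_pos: [0.573, -0.1435, 0.2999]
tool_rot: [180.0, 0.0, 110.0]
force: [0.4, -0.9, -0.1]
grip_width: 0.0306
grasp_force: 0.0
```

{"name": "step_arm", "arguments": {"steps": [0.5,-13,-40,0,0,0.5,-13,-40,0,0,0.5,-13,-40,0,0,0.5,-12.5,-40,0,0,0.5,0,0,0,-9.4,0.5,0,0,0,-9.4,0.5,0,0,0,-9.4,0.5,0,0,0,-9.4,0.5,0,0,0,-9.4,0.5,0,0,0,-9.4,0.5,0,0,0,-9.2,0.5,0,0,0,0]}}

```text
time_s: 19.92
tool_pos: [0.4404, -0.2466, 0.2987]
tool_rot: [-180.0, 0.1, 175.5]
force: [-0.8, 0.5, 0.2]
grip_width: 0.0432
grasp_force: 0.0
```

```bash
python3 wp.py
```

```text
[ 440.3 -246.7  298.5] [-180.     0.   175.4] [ 66.   9. -43. 110.   7.  64. 106.]
peg ([315.0, 318.0], 568.3, -197.8, 20.6, 357.9, 85.6)
peg ([360.0, 268.0], 521.4, -159.1, 16.8, 59.3, 1.4)
peg ([155.0, 268.0], 507.1, -343.0, 16.8, 59.5, 169.7)
peg ([222.0, 177.0], 431.5, -273.9, 13.7, 71.2, 174.8)
soap ([137.0, 202.0], 443.3, -346.5, 43.0, 66.8, 29.6)
soap ([479.0, 87.0], 365.8, -74.4, 57.6, 106.5, 6.1)
```

Peg 2 has been knocked to (431.5,-273.9), so I'll correct for that.

{"name": "step_arm", "arguments": {"steps": [0.5,7,-28,0,0.5,0.5,0,0,40,0,0.5,0,0,40,0,0.5,0,0,24,0,0.5,0,0,8,0,0.5,0,0,0,0,0,0,0,0,0,0,0,0,0,0,0,0,0,0,0,0,0,0,0,0,0,0,0,0,0]}}

```text
time_s: 21.35
tool_pos: [0.4312, -0.2743, 0.1861]
tool_rot: [-180.0, 0.0, 175.1]
force: [-0.3, -0.2, 3.7]
grip_width: 0.0147
grasp_force: 20.0
```

{"name": "step_arm", "arguments": {"steps": [0,0,0,-40,0,0,0,0,-45,0,0,0,0,-45,0,0,-33,29,0,0,0,-33,29,0,0,0,-33,29,0,0,0,-33,29,0,0,0,-33,29,0,0,0,-34,29,0,0]}}

```text
time_s: 22.48
tool_pos: [0.6452, -0.1173, 0.3153]
tool_rot: [-180.0, -0.0, 175.0]
force: [1.0, -0.1, 0.5]
grip_width: 0.015
grasp_force: 20.0
```

{"name": "step_arm", "arguments": {"steps": [0,0,0,0,9.3,0,0,0,0,9.3,0,0,0,0,9.3,0,0,0,0,9.3,0,0,0,0,9.3,0,0,0,0,9.3,0,0,0,0,9.3,0,0,0,0,0]}}

```text
time_s: 23.48
tool_pos: [0.6442, -0.1177, 0.3154]
tool_rot: [-180.0, 0.0, 110.1]
force: [-0.4, -0.5, 0.4]
grip_width: 0.0147
grasp_force: 20.0
```

{"name": "step_arm", "arguments": {"steps": [0,0,0,45,0,0,0,0,45,0,0,0,0,26,0,0,0,0,7,0,0,0,0,0,0,0.35,0,0,0,0,0.35,0,0,0,0,0.35,0,0,0,0,0.35,0,0,-15,0,0.35,0,0,-35,0,0.35,0,0,-35,0,0.35,0,0,-40,0]}}

```text
time_s: 24.98
tool_pos: [0.6441, -0.1177, 0.3198]
tool_rot: [180.0, 0.0, 110.0]
force: [0.0, 0.3, -0.1]
grip_width: 0.0301
grasp_force: 0.0
```

{"name": "step_arm", "arguments": {"steps": [0.5,-34,-28.5,0,0,0.5,-34,-28.5,0,0,0.5,-34,-28.5,0,0,0.5,-34,-28.5,0,0,0.5,-34,-28.5,0,0,0.5,-34,-28.5,0,0,0.5,-34,-29,0,0,0.5,0,0,0,0]}}

```text
time_s: 25.98
tool_pos: [0.5346, -0.4152, 0.3186]
tool_rot: [-179.9, 0.2, 109.5]
force: [-0.9, 0.7, 0.2]
grip_width: 0.0436
grasp_force: 0.0
```

{"name": "step_arm", "arguments": {"steps": [0.5,0,0,0,-9.2,0.5,0,0,0,-9.2,0.5,0,0,0,-9.2,0.5,0,0,0,-9.2,0.5,0,0,0,-9.2,0.5,0,0,0,-9.2,0.5,0,0,0,-9,0.5,0,0,0,0]}}

```text
time_s: 26.98
tool_pos: [0.5381, -0.409, 0.3187]
tool_rot: [180.0, 0.1, 174.1]
force: [0.9, -0.4, 0.2]
grip_width: 0.0437
grasp_force: 0.0
```

```bash
python3 wp.py
```

```text
[ 538.  -409.2  318.5] [-180.     0.   174.1] [ 63.  29. -38.  84.  18.  73. 107.]
peg ([312.0, 316.0], 669.0, -358.8, 47.9, 384.7, 84.2)
peg ([238.0, 249.0], 599.1, -432.4, 5.2, 38.4, 84.2)
peg ([360.0, 268.0], 632.6, -317.4, 18.0, 63.7, 0.1)
peg ([155.0, 268.0], 612.5, -514.5, 18.1, 63.9, 168.3)
peg ([256.0, 178.0], 537.4, -408.5, 12.8, 71.9, 173.8)
soap ([316.0, 68.0], 445.6, -350.2, 40.2, 66.9, 29.2)
```

{"name": "step_arm", "arguments": {"steps": [0.5,0,0,45,0,0.5,0,0,45,0,0.5,0,0,33,0,0.5,0,0,8,0,0.5,0,0,0,0,0,0,0,0,0,0,0,0,0,0,0,0,0,0,0,0,0,0,0,0,0,0,0,0,0]}}

```text
time_s: 28.28
tool_pos: [0.5377, -0.41, 0.1873]
tool_rot: [-180.0, 0.0, 174.2]
force: [-0.0, 0.2, 2.9]
grip_width: 0.0147
grasp_force: 20.0
```

{"name": "step_arm", "arguments": {"steps": [0,0,0,-40,0,0,0,0,-45,0,0,0,0,-45,0,0,-14.5,38.5,0,0,0,-14.5,38.5,0,0,0,-14.5,38.5,0,0,0,-15,38.5,0,0,0,0,0,0,0]}}

```text
time_s: 29.28
tool_pos: [0.6132, -0.2572, 0.317]
tool_rot: [179.8, 0.1, 174.6]
force: [0.0, 0.2, -0.0]
grip_width: 0.0147
grasp_force: 20.0
```

{"name": "step_arm", "arguments": {"steps": [0,0,0,0,9.2,0,0,0,0,9.2,0,0,0,0,9.2,0,0,0,0,9.2,0,0,0,0,9.2,0,0,0,0,9.2,0,0,0,0,9,0,0,0,0,0]}}

```text
time_s: 30.28
tool_pos: [0.611, -0.2635, 0.3165]
tool_rot: [-179.9, 0.0, 110.0]
force: [0.1, -0.0, -0.2]
grip_width: 0.0147
grasp_force: 20.0
```

{"name": "step_arm", "arguments": {"steps": [0,0,0,45,0,0,0,0,45,0,0,0,0,27,0,0,0,0,7,0,0,0,0,0,0,0.35,0,0,0,0,0.35,0,0,0,0,0.35,0,0,0,0,0.35,0,0,-15,0,0.35,0,0,-30,0,0.35,0,0,-30,0,0.35,0,0,-30,0]}}

```text
time_s: 31.78
tool_pos: [0.6115, -0.2625, 0.3001]
tool_rot: [179.9, 0.1, 110.0]
force: [1.4, -0.3, -0.2]
grip_width: 0.0305
grasp_force: 0.0
```

{"name": "step_arm", "arguments": {"steps": [0.8,-5,-37,0,0,0.8,-5,-37,0,0,0.8,-5,-37,0,0,0.8,-5,-37,0,0,0.8,-6,-38,0,0,0.8,0,0,0,0]}}

```text
time_s: 32.52
tool_pos: [0.4428, -0.3531, 0.2989]
tool_rot: [-179.9, 0.1, 109.7]
force: [-0.8, 0.2, 0.3]
grip_width: 0.069
grasp_force: 0.0
```

{"name": "step_arm", "arguments": {"steps": [0.8,0,0,0,10,0.8,0,0,0,10,0.8,0,0,0,10,0.8,0,0,0,10,0.8,0,0,0,10,0.8,0,0,0,10,0.8,0,0,0,10,0.8,0,0,0,10,0.8,0,0,0,0.5,0.8,0,0,0,0]}}

```text
time_s: 33.78
tool_pos: [0.4461, -0.3501, 0.2982]
tool_rot: [180.0, -0.0, 29.7]
force: [0.1, 0.4, -0.2]
grip_width: 0.0696
grasp_force: 0.0
```

```bash
python3 wp.py w4.png
```

```text
[ 445.9 -350.3  298.1] [180.   -0.   29.6] [ 51.  14. -18. 102.   5.  65. -28.]
peg ([353.0, 317.0], 385.3, -488.0, 20.5, 311.1, 119.7)
peg ([410.0, 268.0], 451.7, -504.0, 23.2, 60.2, 40.8)
peg ([105.0, 268.0], 315.6, -264.9, 23.2, 60.2, 18.7)
peg ([462.0, 54.0], 619.2, -433.6, 45.2, 95.7, 74.1)
soap ([257.0, 193.0], 446.3, -348.6, 39.1, 67.3, 29.2)
```

View pics/w4.png

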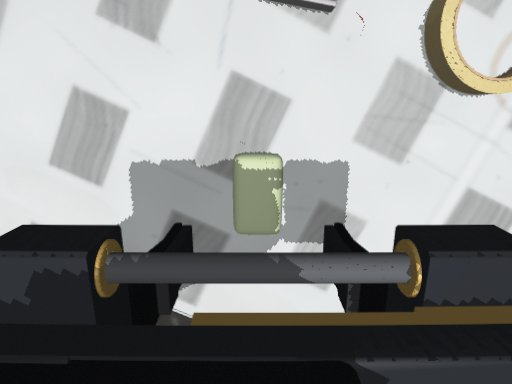

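The soap is at (257,193), centred and aligned, at about 39x67 mm, so it is the listed size.

{"name": "step_arm", "arguments": {"steps": [0.8,0,-1,40,0,0.8,0,0,40,0,0.8,0,0,24,0,0.8,0,0,7,0,0.8,0,0,0,0,0,0,0,0,0,0,0,0,0,0,0,0,0,0,0,0,0,0,0,0,0,0,0,0,0], "grip_force": 30}}

```text
time_s: 35.08
tool_pos: [0.4451, -0.3498, 0.1872]
tool_rot: [180.0, -0.0, 29.5]
force: [-0.6, 0.4, 2.5]
grip_width: 0.0404
grasp_force: 30.0
```

{"name": "step_arm", "arguments": {"steps": [0,0,0,-30,0,0,0,0,-45,0,0,0,0,-45,0,0,41.5,2.5,0,0,0,41.5,2.5,0,0,0,41.5,2.5,0,0,0,41.5,2.5,0,0,0,41.5,3,0,0,0,41.5,3,0,0,0,0,0,0,0]}}

```text
time_s: 36.33
tool_pos: [0.672, -0.2371, 0.3054]
tool_rot: [-179.8, -0.1, 29.8]
force: [-0.2, 0.9, -0.6]
grip_width: 0.0399
grasp_force: 30.0
```

{"name": "step_arm", "arguments": {"steps": [0,0,0,0,-10,0,0,0,0,-10,0,0,0,0,-10,0,0,0,0,-10,0,0,0,0,-10,0,0,0,0,-10,0,0,0,0,-10,0,0,0,0,-10,0,0,0,0,-0.5,0,0,0,0,0]}}

```text
time_s: 37.58
tool_pos: [0.6691, -0.2417, 0.3065]
tool_rot: [-180.0, 0.0, 109.8]
force: [0.3, 0.2, -0.5]
grip_width: 0.0403
grasp_force: 30.0
```

```bash
python3 wp.py w5.png
```

```text
[ 669.3 -241.5  306.5] [-180.     0.   109.8] [ 42.  33. -36.  79.  20.  74.  25.]
peg ([308.0, 318.0], 761.3, -343.7, 21.3, 367.2, 19.9)
peg ([354.0, 268.0], 779.4, -282.8, 16.0, 61.1, 116.8)
peg ([162.0, 268.0], 612.0, -343.1, 16.4, 61.0, 104.2)
peg ([188.0, 184.0], 612.7, -261.4, 15.5, 74.0, 111.5)
peg ([283.0, 36.0], 647.9, -121.5, 13.0, 59.1, 110.1)
peg ([186.0, 46.0], 576.5, -147.9, 14.2, 60.8, 109.9)
soap ([258.0, 297.0], 704.3, -336.1, 29.5, 69.9, 19.8)
soap ([258.0, 219.0], 677.5, -262.2, 62.0, 71.1, 19.8)
```

View pics/w5.png

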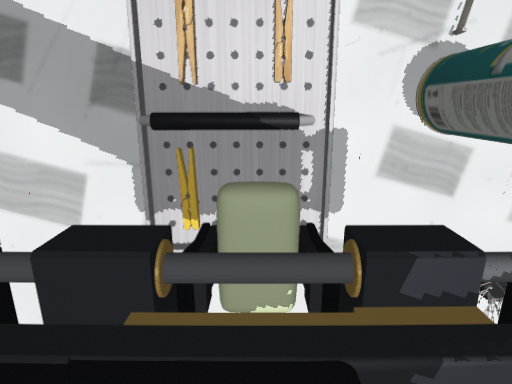

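{"name": "step_arm", "arguments": {"steps": [0,0,5,0,0,0,0,0,45,0,0,0,0,42,0,0,0,0,20,0,0,0,0,7,0,0,0,0,0,0,0.62,0,0,0,0,0.62,0,0,0,0,0.62,0,0,0,0,0.62,0,0,-15,0,0.62,0,0,-45,0,0.62,0,0,-60,0]}}

```text
time_s: 39.12
tool_pos: [0.6738, -0.2394, 0.3135]
tool_rot: [-179.9, -0.1, 110.0]
force: [0.8, -1.0, -0.3]
grip_width: 0.054
grasp_force: 0.0
```

{"name": "step_arm", "arguments": {"steps": [1,0,0,-40,0,1,0,0,0,0,1,0,0,0,0]}}

```text
time_s: 39.5
tool_pos: [0.6741, -0.2393, 0.3529]
tool_rot: [-180.0, 0.0, 110.0]
force: [-0.0, 0.2, -0.2]
grip_width: 0.0763
grasp_force: 0.0
```

```bash
python3 wp.py; python3 - <<'E'
from seg import *
c=cam('wrist'); m=c['image'].max(2)<70; m[225:]=0
cs,_=cv2.findContours(m.astype(np.uint8),0,1)
for b in blobs(c,m,.095,60): print(b)
print(env.get_obs()['grip_width'])
E
```

```text
[ 673.9 -239.4  351.8] [-179.9   -0.   110. ] [ 42.  32. -36.  75.  19.  78.  26.]
peg ([339.0, 316.0], 818.8, -356.2, 44.4, 402.9, 16.8)
peg ([422.0, 268.0], 877.6, -272.2, 30.7, 72.9, 121.5)
peg ([94.0, 268.0], 541.7, -394.7, 31.2, 73.2, 98.4)
peg ([192.0, 173.0], 612.3, -260.8, 14.9, 73.4, 111.8)
peg ([509.0, 100.0], 876.6, -84.2, 4.9, 48.4, 120.8)
peg ([191.0, 48.0], 574.4, -142.2, 13.7, 71.9, 110.2)
peg ([273.0, 38.0], 645.7, -115.0, 12.5, 72.6, 110.4)
soap ([259.0, 180.0], 676.2, -238.1, 39.7, 67.3, 110.0)
([461.0, 136.0], 794.6, -141.4, 1.8, 76.6, 12.1)
([224.0, 118.0], 630.6, -188.0, 9.0, 84.6, 19.9)
([458.0, 86.0], 779.0, -114.9, 45.0, 91.6, 11.8)
0.08239154719660366
```

{"name": "step_arm", "arguments": {"steps": [1,31.5,-11.5,0,0,1,31.5,-11.5,0,0,1,0,0,0,10,1,0,0,0,10,1,0,0,0,10,1,0,0,0,10,1,0,0,0,10,1,0,0,0,10,1,0,0,0,10,1,0,0,0,10,1,0,0,0,10,1,0,0,0,0]}}

```text
time_s: 41.1
tool_pos: [0.6309, -0.188, 0.3513]
tool_rot: [-179.9, 0.1, 20.1]
force: [-0.6, 0.1, 0.2]
grip_width: 0.0871
grasp_force: 0.0
```

{"name": "step_arm", "arguments": {"steps": [1,0,0,40,0,1,0,0,35,0,1,0,0,18,0,1,0,0,0,0,0,0,0,0,0,0,0,0,0,0,0,0,0,0,0,0,0,0,0,0,0,0,0,0,0,0,0,0,0,0,0,0,0,0,0,0,0,0,0,0], "grip_force": 50}}

```text
time_s: 42.6
tool_pos: [0.6312, -0.188, 0.2597]
tool_rot: [180.0, 0.0, 20.0]
force: [0.3, -0.2, 0.6]
grip_width: 0.0149
grasp_force: 0.0
```

{"name": "step_arm", "arguments": {"steps": [0,0,0,0,0,0,0,0,0,0,0,0,0,0,0]}}

```text
time_s: 42.98
tool_pos: [0.6313, -0.1884, 0.2597]
tool_rot: [180.0, -0.0, 20.0]
force: [0.6, -1.4, -0.7]
grip_width: 0.0086
grasp_force: 50.0
```

{"name": "step_arm", "arguments": {"steps": [0,0,0,-4,0,0,0,0,-8,0,0,0,0,-12,0,0,0,0,0,0,0,0,0,0,6.4,0,0,0,0,6.3,0,0,0,0,0,0,0,0,0,0]}}

```text
time_s: 43.98
tool_pos: [0.6312, -0.188, 0.2837]
tool_rot: [-180.0, 0.0, 7.4]
force: [-0.8, 0.5, -4.8]
grip_width: 0.0083
grasp_force: 50.0
```

```bash
python3 - <<'E'
from seg import *
import pickle
o=env.get_obs(); print((o['tool_pos']*1000).round(1),o['tool_rot'].round(2),o['force'].round(1),o['wrist_torque'].round(2),o['grip_width'])
c=cam('wrist'); pickle.dump(c,open('w6.pkl','wb')); cv2.imwrite('pics/w6.png',cv2.resize(c['image'][:,:,::-1],(800,600),interpolation=cv2.INTER_CUBIC))
c=cam('top'); pickle.dump(c,open('t6.pkl','wb')); cv2.imwrite('pics/t6.png',cv2.resize(c['image'][130:250,100:260,::-1],(800,600),interpolation=cv2.INTER_CUBIC))
E
```

```text
[ 631.2 -188.   283.7] [-180.      0.      7.39] [-0.8  0.5 -4.8] [0.05 0.07 0.  ] 0.008324650724864597
```

View pics/t6.png

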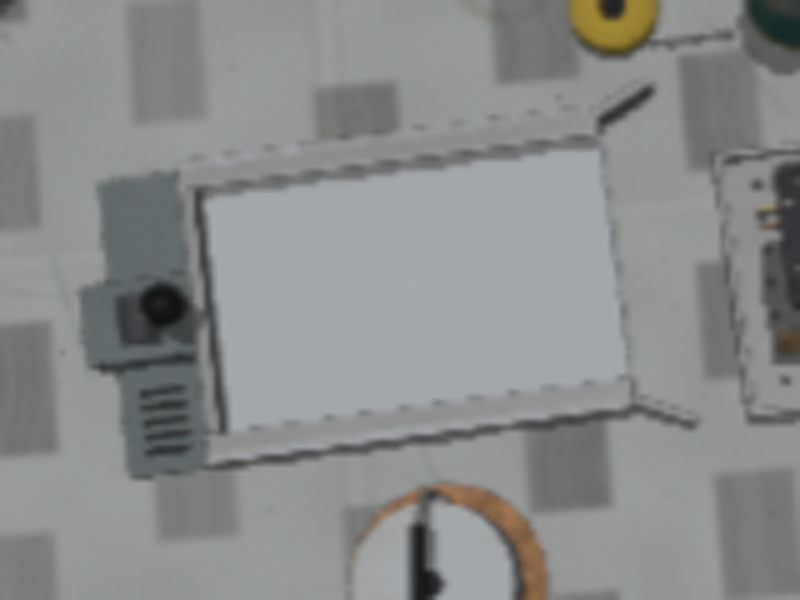

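View pics/w6.png

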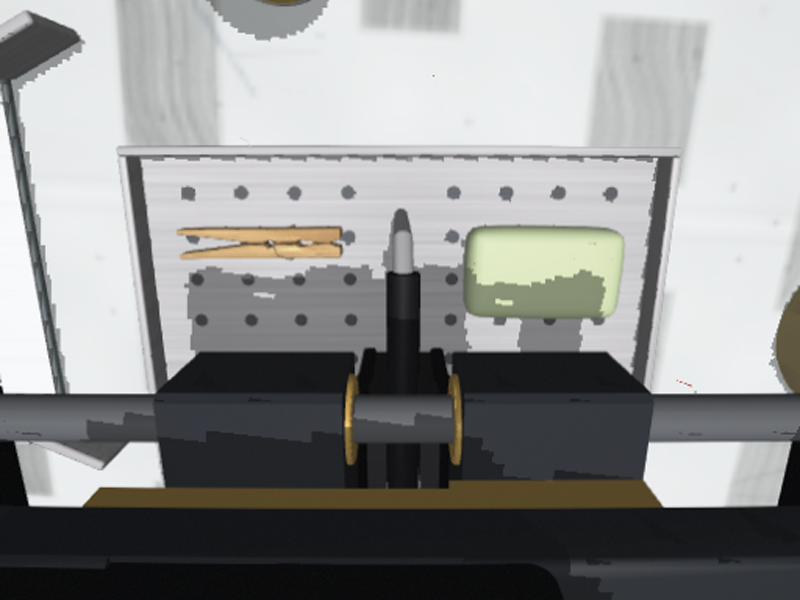

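The top view shows the lip inner edges from (200,185) to (598,135) and from (225,432) to (630,378). The tray at (770,290) has its pegs and soap in it. The wrist view shows the tray level and square to the gripper.

```bash
python3 - <<'E'
from seg import *
import pickle
c=pickle.load(open('t6.pkl','rb'))
P=lambda u,v:(onz(c,(100+(u+.5)/5-.5,130+(v+.5)/5-.5),.036)*1000)[:2]
def line(n,a,b):
    A,B=P(*a),P(*b); d=(A-B); ang=np.degrees(np.arctan2(d[1],d[0])); print(n,A.round(1),B.round(1),round(ang,2)); return A,B
I=line('up in',(200,187),(598,136)); O=line('up out',(190,159),(590,106))
J=line('lo in',(225,432),(630,379)); K=line('lo out',(210,466),(632,409))
th=np.radians(97.4); s=np.array([np.cos(th),np.sin(th)]); n=np.array([-s[1],s[0]])
for nm,L in zip('IOJK',(I,O,J,K)): print(nm,[ (round(p@s,1),round(p@n,1)) for p in L])
w=pickle.load(open('w1.pkl','rb'))
for u,v in [(160,164),(350,141),(545,117),(157,140),(545,91)]:
    p=(onz(w,((u+.5)*.64-.5,(v+.5)*.64-.5),.036)*1000)[:2]; print('w1',p.round(1),round(p@s,1),round(p@n,1))
t=env.get_obs()['tool_pos'][:2]*1000; print('tool',t@s,t@n)
# tray in top view: end edge & corners at z=.040
print('tray',(onz(c,(100+720.5/5-.5,130+158.5/5-.5),.04)*1000).round(1),(onz(c,(100+752.5/5-.5,130+418/5-.5),.04)*1000).round(1))
E
```

```text
up in [676.2 250.7] [705.1  11.2] 96.89
up out [693.3 257.1] [723.5  16. ] 97.14
lo in [528.8 233.3] [558.5  -7.6] 97.02
lo out [508.7 242. ] [540.6  -8.7] 97.26
I [(np.float64(161.5), np.float64(-702.9)), (np.float64(-79.7), np.float64(-700.7))]
O [(np.float64(165.6), np.float64(-720.6)), (np.float64(-77.3), np.float64(-719.5))]
J [(np.float64(163.3), np.float64(-554.4)), (np.float64(-79.5), np.float64(-552.8))]
K [(np.float64(174.5), np.float64(-535.6)), (np.float64(-78.3), np.float64(-535.0))]
w1 [677.2 265.5] 176.1 -705.8
w1 [691.7 139.8] 49.6 -703.9
w1 [707.   14.2] -77.0 -703.0
w1 [692.4 265.8] 174.4 -720.9
w1 [722.7  15.3] -77.9 -718.7
tool -267.7540421289896 -601.7092771946941
tray [690.4 -62.1  40. ] [534.7 -79.9  40. ]
```

{"name": "step_arm", "arguments": {"steps": [0,12,0,0,0.4,0,13,0,0,0,0,0,0,6,0,0,0,0,5.5,0,0,0,-20,0,0,0,0,-20,0,0,0,0,-15,0,0,0,0,-10,0,0,0,0,0,0,0,0,0,0,0]}}

```text
schema error: expected a multiple of 5 numbers
```

```bash
python3 - <<'E'
from seg import *
o=env.get_obs(); print((o['tool_pos']*1000).round(1),o['tool_rot'].round(2),o['force'].round(1),o['wrist_torque'].round(2),o['grip_width'])
c=cam('scene'); cv2.imwrite('pics/s7.png',cv2.resize(c['image'][150:290,130:320,::-1],(800,590),interpolation=cv2.INTER_CUBIC))
E
```

```text
[ 631.2 -188.   283.7] [-1.80e+02  1.00e-02  7.35e+00] [-0.5 -0.7 -4.5] [ 0.05  0.01 -0.  ] 0.008400861789217869
```

View pics/s7.png

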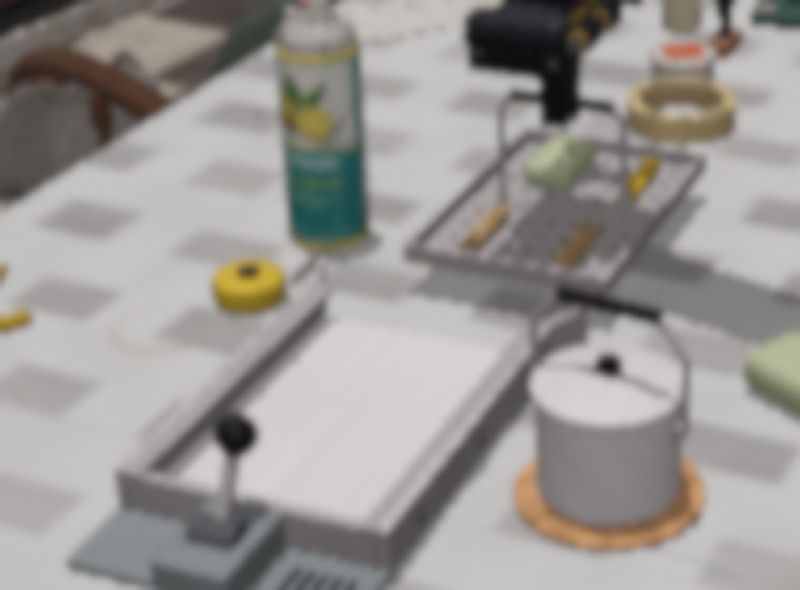

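The scene view shows the pot upright on the trivet at (608,520) and the loaded tray, level, at (550,210). That move call was malformed and nothing moved, so I'll send it again.

{"name": "step_arm", "arguments": {"steps": [0,12,0,0,0.4,0,13,0,0,0,0,0,0,6,0,0,0,0,5.5,0,0,0,-20,0,0,0,0,-20,0,0,0,0,-15,0,0,0,0,-10,0,0,0,0,-8,0,0,0,0,0,0,0,0,0,0,0,0]}}

```text
time_s: 45.5
tool_pos: [0.6473, -0.1134, 0.2722]
tool_rot: [180.0, 0.0, 6.8]
force: [-0.6, -0.7, -5.1]
grip_width: 0.0086
grasp_force: 50.0
```

```bash
cat > st.py <<'E'
from seg import *
import pickle
o=env.get_obs(); p=o['tool_pos'][:2]*1000; th=np.radians(97);s=np.array([np.cos(th),np.sin(th)]);n=np.array([-s[1],s[0]])
d=p-np.array([617.8,126.]); print('stand x %.1f y %.1f z %.1f'%(d@s,d@n,o['tool_pos'][2]*1000),o['tool_rot'].round(2),o['force'].round(1),o['wrist_torque'].round(2),o['grip_width'])
E
python3 st.py; python3 - <<'E'
from seg import *
import pickle
c=cam('top'); pickle.dump(c,open('t8.pkl','wb')); cv2.imwrite('pics/t8.png',cv2.resize(c['image'][130:250,130:290,::-1],(800,600),interpolation=cv2.INTER_CUBIC))
E
```

```text
stand x -241.2 y -0.1 z 272.2 [179.95   0.     6.82] [-0.6 -0.7 -5.1] [ 0.04 -0.03  0.05] 0.008568999167309192
```

{"name": "step_arm", "arguments": {"steps": [0,0,-8,0,-0.2,0,0,-8,0,0,0,0,-8,0,0,0,0,-8,0,0,0,0,0,0,0]}}

```text
time_s: 46.18
tool_pos: [0.6433, -0.0792, 0.2723]
tool_rot: [-180.0, -0.0, 7.2]
force: [0.4, -0.1, -4.8]
grip_width: 0.0085
grasp_force: 50.0
```

```bash
python3 st.py
```

```text
stand x -206.8 y -0.3 z 272.3 [-1.7996e+02 -1.0000e-02  7.1900e+00] [ 0.4 -0.1 -4.8] [ 0.09  0.12 -0.  ] 0.008513030382442345
```

{"name": "step_arm", "arguments": {"steps": [0,0,-10,0,0,0,0,-10,0,0,0,0,-10,0,0,0,0,-10,0,0,0,0,-10,0,0,0,0,-10,0,0]}}

```text
time_s: 46.92
tool_pos: [0.6359, -0.0205, 0.2723]
tool_rot: [180.0, -0.0, 7.1]
force: [-0.5, -1.0, -4.5]
grip_width: 0.0086
grasp_force: 50.0
```

{"name": "step_arm", "arguments": {"steps": [0,0,-10,0,0,0,0,-10,0,0,0,0,-10,0,0,0,0,-10,0,0,0,0,-10,0,0,0,0,-10,0,0]}}

```text
time_s: 47.68
tool_pos: [0.6285, 0.039, 0.2722]
tool_rot: [180.0, -0.0, 7.1]
force: [-0.9, 0.7, -5.9]
grip_width: 0.0082
grasp_force: 50.0
```

```bash
python3 st.py
```

```text
stand x -87.7 y -0.0 z 272.2 [180.    -0.     7.07] [-0.9  0.7 -5.9] [0.09 0.07 0.03] 0.00821012403402182
```

{"name": "step_arm", "arguments": {"steps": [0,0,-10,0,0,0,0,-10,0,0,0,0,-10,0,0,0,0,-10,0,0,0,0,-10,0,0,0,0,-10,0,0,0,0,-10,0,0,0,0,0,0,0]}}

```text
time_s: 48.68
tool_pos: [0.6197, 0.1094, 0.2723]
tool_rot: [-180.0, -0.0, 7.2]
force: [-0.9, 0.8, -4.5]
grip_width: 0.0085
grasp_force: 50.0
```

{"name": "step_arm", "arguments": {"steps": [0,0,-4,0,0,0,0,-4,0,0,0,0,-3,0,0,0,0,-2,0,0,0,0,0,0,0]}}

```text
time_s: 49.3
tool_pos: [0.6183, 0.1209, 0.2722]
tool_rot: [180.0, -0.0, 7.1]
force: [-0.4, -0.4, -5.1]
grip_width: 0.0084
grasp_force: 50.0
```

```bash
python3 st.py
```

```text
stand x -5.1 y 0.1 z 272.2 [180.   -0.    7.1] [-0.4 -0.4 -5.1] [ 0.02  0.   -0.04] 0.008399108148646963
```

Next I'll lower it onto the plate, then push until it meets the stop.

{"name": "step_arm", "arguments": {"steps": [0,0,0,1.5,0,0,0,0,1,0,0,0,-2,0,0,0,0,-2,0,0,0,0,0,0,0]}}

```text
time_s: 49.92
tool_pos: [0.6178, 0.1251, 0.2698]
tool_rot: [-180.0, -0.0, 7.1]
force: [-0.3, 0.1, -4.5]
grip_width: 0.0084
grasp_force: 50.0
```

```bash
python3 st.py
```

```text
stand x -0.9 y 0.2 z 269.8 [-179.98   -0.      7.11] [-0.3  0.1 -4.5] [0.11 0.02 0.06] 0.008358870482431056
```

{"name": "step_arm", "arguments": {"steps": [0,0,-1,0.5,0,0,0,-1,0.5,0,0,0,-1,0,0,0,0,0,0,0]}}

```text
time_s: 50.42
tool_pos: [0.6181, 0.127, 0.2697]
tool_rot: [179.9, -0.1, 7.0]
force: [-0.6, -3.5, 5.6]
grip_width: 0.008
grasp_force: 50.0
```

{"name": "step_arm", "arguments": {"steps": [0,0,-1,0,0,0,0,-1,0,0,0,0,0,0,0]}}

```text
time_s: 50.8
tool_pos: [0.6181, 0.1284, 0.2697]
tool_rot: [179.9, -0.1, 7.0]
force: [-0.2, -6.1, 5.4]
grip_width: 0.0086
grasp_force: 50.0
```

```bash
python3 st.py
```

```text
stand x 2.3 y -0.6 z 269.7 [ 1.7988e+02 -1.3000e-01  7.0100e+00] [-0.2 -6.1  5.4] [-1.23  0.08 -0.01] 0.008577914918199361
```

{"name": "step_arm", "arguments": {"steps": [0,0,-1,-0.5,0,0,0,-1,0,0,0,0,-1,0,0,0,0,0,0,0]}}

```text
time_s: 51.3
tool_pos: [0.6184, 0.1291, 0.2697]
tool_rot: [179.7, -0.2, 6.9]
force: [1.4, -7.4, 3.7]
grip_width: 0.0083
grasp_force: 50.0
```

```bash
python3 st.py
```

```text
stand x 3.1 y -1.0 z 269.7 [ 1.7971e+02 -1.5000e-01  6.9200e+00] [ 1.4 -7.4  3.7] [-1.93 -0.35  0.03] 0.008280672129274025
```

{"name": "step_arm", "arguments": {"steps": [0,0,-1.5,0,0,0,0,-1.5,0,0,0,0,0,0,0]}}

```text
time_s: 51.68
tool_pos: [0.6184, 0.1299, 0.2698]
tool_rot: [179.5, -0.1, 6.8]
force: [2.9, -14.6, 4.6]
grip_width: 0.0082
grasp_force: 50.0
```

```bash
python3 st.py
```

```text
stand x 3.8 y -1.0 z 269.8 [ 1.7951e+02 -1.2000e-01  6.8200e+00] [  2.9 -14.6   4.6] [-2.83 -0.29  0.1 ] 0.008247382735068481
```

{"name": "step_arm", "arguments": {"steps": [0,0,3,0,0,0.5,0,0,0,0,0.5,0,0,0,0,0.6,0,0,0,0,0.6,0,0,-15,0,0.6,0,0,-30,0,0.6,0,0,-45,0,0,-40,40,-20,0,0,-40,40,0,0,0,-40,40,0,0,0,0,0,0,0]}}

```text
time_s: 53.05
tool_pos: [0.5108, -0.0047, 0.3803]
tool_rot: [179.8, -0.0, 6.7]
force: [0.8, 1.0, 0.4]
grip_width: 0.0204
grasp_force: 0.0
```

```bash
python3 - <<'E'
from seg import *
import pickle
c=cam('top'); pickle.dump(c,open('t9.pkl','wb'))
o=env.get_obs(); print(o['tool_pos'],o['force'].round(1),o['qpos'].round(0))
a=cv2.resize(c['image'][150:240,115:235,::-1],(800,600),interpolation=cv2.INTER_CUBIC); cv2.imwrite('pics/t9.png',a)
E
```

```text
[ 0.51193571 -0.00226672  0.38047674] [0.2 0.6 0.5] [ 22.   4. -25. 104.   2.  73. -87.]
```

View pics/t9.png

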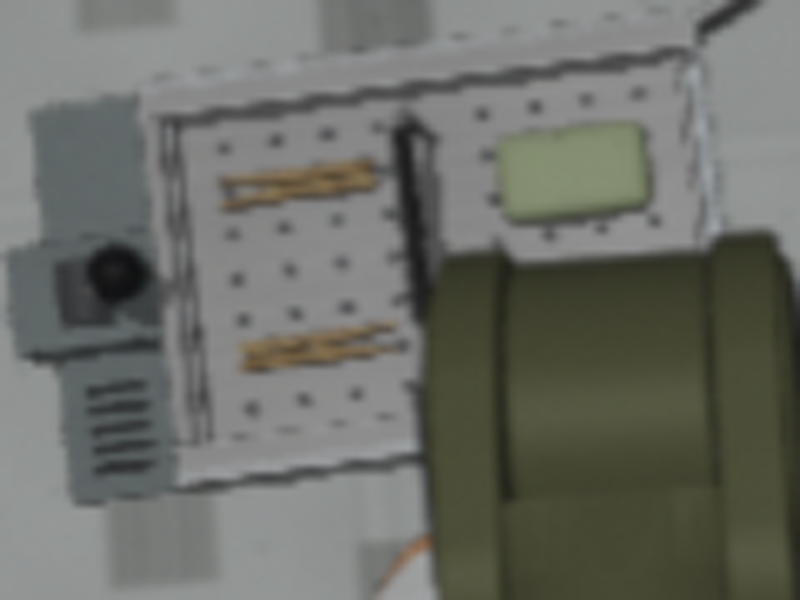

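The top view shows the soap (575,170) and pegs in the tray, and the tray rim (185,280) against the stop. Next is the lever, with its knob at (115,272).

{"name": "step_arm", "arguments": {"steps": [0,24,-38,0,0,0,24,-38,0,0,0,24,-38,0,0,0,24,-38,0,0,0,23,-38,0,0,0,0,0,0,0,0,0,0,0,0], "grip_force": 20}}

```text
time_s: 53.98
tool_pos: [0.6072, 0.2031, 0.3792]
tool_rot: [-180.0, 0.0, 7.2]
force: [0.2, -0.9, 1.0]
grip_width: 0.0005
grasp_force: 0.0
```

```bash
python3 st.py; python3 - <<'E'
from seg import *
c=cam('wrist'); s=cam('scene'); m=c['image'].max(2)<70; m[225:]=0
for b in blobs(c,m,.084,60): print(b)
ms=s['image'].max(2)<60
for b in blobs(s,ms,.084,20):
    if 160<b[0][0]<210 and 225<b[0][1]<280: print('scene',b)
E
```

```text
stand x 77.8 y 1.1 z 379.2 [-1.7997e+02  3.0000e-02  7.1900e+00] [ 0.2 -0.9  1. ] [-0.06  0.03  0.03] 0.0004861957406171523
([185.0, 209.0], 582.6, 266.2, 2.8, 21.2, 97.2)
([182.0, 179.0], 605.3, 267.8, 35.3, 38.0, 97.1)
([353.0, 183.0], 622.5, 123.8, 10.6, 72.6, 7.3)
([493.0, 12.0], 769.7, 43.2, 13.7, 14.0, 106.3)
([33.0, 19.0], 721.9, 394.9, 23.7, 48.3, 121.6)
scene ([185.0, 252.0], 601.5, 259.4, 19.8, 39.4, 152.9)
```

{"name": "step_arm", "arguments": {"steps": [0,0,0,45,0,0,0,0,45,0,0,0,0,37,0,0,0,0,0,0,0,0,-8,0,0,0,0,-8,0,0,0,0,-8,0,0,0,0,-8,0,0]}}

```text
time_s: 55.08
tool_pos: [0.6033, 0.2347, 0.253]
tool_rot: [-180.0, -0.1, 7.1]
force: [-0.1, 0.7, -0.2]
grip_width: 0.0003
grasp_force: 0.0
```

{"name": "step_arm", "arguments": {"steps": [0,0,-8,0,0,0,0,-8,0,0,0,0,-8,0,0,0,0,-8,0,0]}}

```text
time_s: 55.58
tool_pos: [0.5993, 0.2661, 0.2523]
tool_rot: [-180.0, -0.0, 7.1]
force: [-0.4, -1.5, 2.2]
grip_width: 0.0004
grasp_force: 0.8
```

{"name": "step_arm", "arguments": {"steps": [0,0,-8,0,0,0,0,-6,0,0,0,0,-6,0,0,0,0,0,0,0]}}

```text
time_s: 56.08
tool_pos: [0.5965, 0.2861, 0.2519]
tool_rot: [-180.0, 0.0, 7.1]
force: [0.1, -0.5, -0.0]
grip_width: 0.0006
grasp_force: 0.0
```

```bash
python3 st.py
```

```text
stand x 161.5 y 1.7 z 251.9 [-1.7996e+02  4.0000e-02  7.1300e+00] [ 0.1 -0.5 -0. ] [ 0.02 -0.04 -0.01] 0.0006456703346342974
```

Continue pushing until it meets the end stop.

{"name": "step_arm", "arguments": {"steps": [0,0,-4,0,0,0,0,-4,0,0,0,0,-4,0,0,0,0,0,0,0]}}

```text
time_s: 56.58
tool_pos: [0.5958, 0.2955, 0.2519]
tool_rot: [179.8, 0.1, 7.0]
force: [-0.4, -4.6, 0.3]
grip_width: 0.0004
grasp_force: 2.5
```

{"name": "step_arm", "arguments": {"steps": [0,0,-3,0,0,0,0,-3,0,0,0,0,0,0,0]}}

```text
time_s: 56.95
tool_pos: [0.596, 0.2972, 0.2518]
tool_rot: [179.3, 0.2, 6.8]
force: [-1.5, -14.4, 5.4]
grip_width: 0.0006
grasp_force: 7.0
```

```bash
python3 st.py; python3 - <<'E'
from seg import *
s=cam('scene'); ms=s['image'].max(2)<60
for b in blobs(s,ms,.084,15):
    if 130<b[0][0]<230 and 200<b[0][1]<290: print('scene',b)
E
```

```text
stand x 172.6 y 0.7 z 251.8 [179.32   0.19   6.82] [ -1.5 -14.4   5.4] [-3.09  0.47  0.04] 0.0005641458932356215
scene ([174.0, 233.0], 699.3, 171.6, 180.8, 400.1, 125.1)
```

{"name": "step_arm", "arguments": {"steps": [0,0,-2,0,0,0,0,0,0,0,0,0,8,0,0,0,0,20,0,0,0,0,20,0,0,0,0,0,-45,0,0,0,0,-45,0,0,0,0,-40,0,0,-40,40,0,0,0,-40,40,0,0,0,-40,40,0,0,0,0,0,0,0]}}

```text
time_s: 58.5
tool_pos: [0.4944, 0.1193, 0.3821]
tool_rot: [179.8, 0.0, 6.7]
force: [0.8, 0.2, 0.1]
grip_width: 0.0006
grasp_force: 0.0
```

{"name": "step_arm", "arguments": {"steps": [0,-20,45,0,0,0,-10,45,0,0,0,0,45,0,0,0,0,45,0,0,0,0,45,0,0,0,0,0,0,0]}}

```text
time_s: 59.25
tool_pos: [0.4944, -0.1073, 0.3821]
tool_rot: [179.9, -0.0, 6.7]
force: [0.3, 1.0, 0.0]
grip_width: 0.0003
grasp_force: 0.0
```

```bash
python3 - <<'E'
from seg import *
import pickle
t=cam('top'); s=cam('scene')
def knob(c,lo,hi):
    m=(c['image'].max(2)<55).astype(np.uint8); n,l,st,ce=cv2.connectedComponentsWithStats(m)
    return [(ce[i],st[i,4]) for i in range(1,n) if st[i,4]>8 and lo[0]<ce[i][0]<hi[0] and lo[1]<ce[i][1]<hi[1]]
a=knob(t,(105,165),(145,220)); b=knob(s,(140,225),(240,300)); print(a,b)
print([(b_[0],b_[1:]) for b_ in blobs(t,t['image'].max(2)<70,.105,15) if 140<b_[0][0]<220 and 150<b_[0][1]<240])
for x in a:
  for y in b:
    o1,d1=ray(t,x[0]);o2,d2=ray(s,y[0]);k=np.linalg.lstsq(np.stack([d1,-d2],1),o2-o1,rcond=None)[0]
    p=(o1+d1*k[0]+o2+d2*k[1])*500; q=p[:2]-[617.8,126]; th=np.radians(97)
    print(p.round(1),'stand x',q@[np.cos(th),np.sin(th)],np.linalg.norm(o1+d1*k[0]-o2-d2*k[1]))
for q in blobs(t,pegmask(t),.02,25)+blobs(t,soapmask(t),.03): 
    if q[1]>400 and q[1]<900: print(q)
cv2.imwrite('pics/s10.png',cv2.resize(s['image'][150:300,110:310,::-1],(800,600),interpolation=cv2.INTER_CUBIC))
print(env.get_obs()['tool_pos'],env.get_obs()['force'])
E
```

```text
[(array([129.73333333, 192.8       ]), np.int32(15)), (array([112.82692308, 193.21153846]), np.int32(52))] [(array([172.91780822, 265.73972603]), np.int32(73))]
[([177.0, 182.0], (618.1, 126.3, 14.7, 85.7, 2.7)), ([185.0, 234.0], (616.3, -73.8, 1110.0, 1489.6, 89.3))]
[607.9 281.9  54.3] stand x 155.91991378512816 0.026890028266013003
[593.6 315.7  81.4] stand x 191.24309551224334 0.0015742605910982865
([199.0, 246.0], 439.7, 78.2, 64.7, 113.8, 1.7)
([83.0, 225.0], 503.7, 425.5, 21.4, 60.2, 1.5)
([161.0, 202.0], 571.7, 189.2, 11.3, 58.1, 96.7)
([203.0, 198.0], 583.6, 61.2, 14.0, 68.8, 99.1)
([161.0, 177.0], 648.3, 187.6, 11.4, 52.7, 97.2)
([368.0, 176.0], 646.0, -441.3, 92.4, 99.0, 89.6)
([424.0, 164.0], 683.6, -618.6, 21.8, 47.5, 89.7)
([222.0, 131.0], 787.8, 2.8, 52.5, 55.2, 44.2)
([290.0, 247.0], 435.1, -196.3, 20.7, 20.8, 89.1)
([246.0, 241.0], 452.5, -68.9, 20.8, 23.6, 179.5)
([271.0, 220.0], 514.1, -141.5, 24.0, 82.6, 81.4)
([201.0, 175.0], 649.7, 67.7, 37.3, 65.5, 96.7)
[ 0.49450214 -0.10308123  0.38218906] [ 0.27151414  0.59815597 -0.11023735]
```

```bash
python3 -c "
from cell import env
print(env.sign_off())"
```

```text
the job is handed in; nothing more can be done
None
```

I did the job in the order asked and handed it in at about 60 s: the pot is on the trivet, three pegs and the 42 x 70 mm soap are in the tray, the tray is against the stop, and the lever is fully on. The sign-off gave no verdict. I judged the tray home from the push force and the cameras.

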